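Seat the dust bin and switch on under the guard

TASK

Get the little bench dust extractor going. First push the blue dust bin along its tray, over the outlet spigot, until it is fully home against the rubber ring. Then lift the yellow guard flap, flip the red switch lever over to its left side (the side with the green dot), and close the guard fully again; do not force anything and leave the tools and things lying round it where they are.

Things in the scene. Friction and masses are not known exactly. Their poses are not given: they have to be found in the camera images.
- dust_unit: Grey dust extractor fixed to the bench, 100 (x) x 210 (y) x 106 mm, front face at its x = -50 mm; origin at the centre of its underside, x to its back, y to its left, z up (all lengths here in mm, in its frame). Left part (y -30 to 105): switch bay under the guard flap. Right part (y -105 to -30, 88 high): the outlet, with a tray before it.
- switch_well (a point): Centre of the floor of the well that holds the switch, at the unit's x = -5, y = 37.5, z = 60. The well is inside x -44 to 34, y -24 to 99, with walls 6 mm thick rising to z 103, open at the top once the guard is lifted.
- spigot_tip (a point): Centre of the outlet spigot's front end, unit x -95, y -67.5, z 29. Aluminium, 41 (y) x 35 (z), last 8 mm 35 x 29, 45 long. Round it a black rubber ring whose front face stands anywhere from x -73 to -61, not reported: it holds firm, so feel for it; the bin is home when it stops there. Tray before it: x -190 to -50, floor z 6, rails 55 apart inside with tops at z 16.
- dust_bin: Blue open-ended box-shaped dust bin (a rigid sleeve with a closed back), 72 (x) x 52 (y) x 46 mm high, walls 3.5 mm, about 0.15 kg, loose in the tray; origin at the centre of its underside, x toward its open mouth (toward the spigot). It slides easily; 2 mm clearance all round on the spigot.
- bin_back (a point): Centre of the bin's closed back face, where it can be pushed.
- bin_mouth (a point): Centre of the bin's open mouth.
- guard (a joint): Guard flap angle in rad: 0 closed, 1.7 fully open, leaning just past upright. Stiff friction hinge (about 1 to 2 N at the lip): it stays where it is left and never falls by itself.
- guard_lip (a point): Middle of the guard's front edge. The flap is a yellow-framed clear plate, 110 mm from hinge to front edge, 137 wide (along y), 4 thick; closed, it lies level (underside at the unit's z 104) and its front edge overhangs the unit's front face by 18 mm as a lip with nothing under it, so a finger can reach under and lift. The point's axes turn with the flap.
- guard_hinge (a point): Middle of the guard's hinge axis, at the unit's x = 42, y = 37.5, z = 106 mm; the axis is the unit's y.
- lever (a joint): Switch lever angle in rad: 0 leaning right (off, toward the unit's -y), 0.9 leaning left (on, toward +y). Stiff: about 3 N at the tip; it stays where it is left.
- lever_tip (a point): Tip of the red switch lever, a bat 38 mm long and 11 mm thick, pivoted at the unit's x = -4, y = 45.5, z = 62 mm; it swings sideways (about the unit's x) 0.45 rad either side of upright, its tip below the closed guard.
- block_b: Bystander: beech block 55 x 80 x 32 mm, origin under its centre.
- wax_tin: Bystander: round metal tin 56 mm wide, 28 mm high, origin under its centre.
- pliers: Bystander: red-handled pliers 60 x 160 x 12 mm, origin under the centre.
Mind the look-alikes: they are no part of the job. Of the things like the dust_bin, leave any that is pink or turquoise; of the rest the larger one is meant.

How it is judged:
On the way, in this order (a step that is already met when the one before it is completed fails the run):
1. the bin is pushed home against the rubber ring (within 2.5 mm) (y of bin_mouth in the frame of dust_unit between -0.072 and -0.063 m and x of seal_face in the frame of dust_bin below 0.0385 m and z of bin_mouth in the frame of dust_unit below 0.034 m), for 0.1 s.
2. the guard is lifted well open (over 1.1 rad) with the switch still off (value of joint guard above 1.1 rad and value of joint lever below 0.35 rad), for 0.1 s.
3. with the guard open, the lever is flipped over to on (over 0.75 rad) (value of joint guard above 0.9 rad and value of joint lever above 0.75 rad), for 0.1 s.
At the end, for the whole second after the job is handed in: The bin is home, its mouth within 2.5 mm of the rubber ring, and at rest; the lever is over to on (above 0.75 rad); the guard is closed (below 0.06 rad, about 6 mm at the lip) (all of step 1 and value of joint guard below 0.06 rad and value of joint lever above 0.75 rad and linear speed of dust_bin below 0.01 m/s); the robot touches nothing.
It fails at once if a bystander (block, tin or pliers) is shifted by more than 25 mm (distance of any of block_b, wax_tin, pliers from where it was at the start of the episode above 0.025 m).
It fails at once if the bin is forced: fingers press it with more than 60 N (contact force between the fingers and dust_bin above 60 N).
It fails at once if the unit, its guard or its lever is forced: fingers press it with more than 60 N (contact force between the fingers and dust_unit above 60 N).
It also fails if it takes over 72 s, if anything falls off the work surface, if the arm or the gripper's body presses on something with over 40 N, if the wrist force passes 120 N, or if a joint passes its speed limit or range.

ROBOT

A 7-joint arm with a two-finger parallel gripper is mounted at the origin on a cart in front of the work surface, level with it; the furniture and walls round the work are solid. World frame = base frame: x ahead of the robot, y to its left, z up, the work surface at z = 0. Lengths are in m, angles in rad, forces in N, time in s.
With the tool pointing down it reaches from about 0.4 to 0.925 m from the base axis. Payload 4.1 kg.
Tool frame: the origin (TCP) lies at the very end of the fingers, on their centre line; the grasp point (between the pads) lies 19 mm behind it; z points along the fingers, y is the line along which they close (so a half turn about z gives the same grasp; the last joint's range is limited). The gripper opens to 85 mm and grips with 20 to 120 N. Pads are 22 mm wide; open, the fingers measure 114 mm over their backs; the gripper's body (76 mm by 85 mm) begins 54 mm behind the grasp point. The pads swing forward as they close: fully open they stand 13 mm farther back than shut.
Start: joints at [1.101, 0.398, 0.045, 1.537, -0.019, 1.207, -0.051], TCP at [0.236, -0.606, 0.231] pointing down, gripper open.
Joint ranges: [-2.82, 2.82], [-0.49, 2.23], [-1.37, 1.46], [0, 2.46], [-1.36, 4.5], [0.23, 2], [-2.94, 2.94]. Speed limits (rad/s): [2.57, 2.57, 3.14, 3.14, 3.14, 3.14, 3.14].

INTERFACE

Orientations are given as a unit quaternion [x, y, z, w].
In Python, from workcell import r gives the robot as it stands. The module is installed in compiled form; this text tells all that it offers.
- The arm moves only by the shell command python3 -m crank 'ROWS'. ROWS is a JSON object of lists of equal length, an entry for each row: "gripper": the closure, from 0 (fully open) to 1 (shut); "translation": the shift along the tool's x, y, z in cm, a list of three; "rotation": the turn, a rotation vector about the tool's x, y, z in degrees, a list of three. In form: {"gripper": [gripper, ...], "translation": [[x, y, z], ...], "rotation": [[ax, ay, az], ...]}. A call has 1 to 5 rows; each row shifts and turns the commanded pose from where the row before left it, along the tool's axes as they then stand; what a row does not reach is not made up. A row lasts 1/12 s, in which the tool goes at most 41.7 mm and 7.16 degrees, less where a joint would pass 70% of its speed; a pose out of reach is approached as far as the arm can. A call with a gripper value outside its range is refused whole. The fingers move at their own pace and stop on an object; the grip force is fixed at half the most. Time passes only in rows, so rows that do not move let the fingers close. It gives the time, the measured TCP pose, the force, the opening and the grip force at its end, in the units of the state.
- r.observe(): the state, without advancing time (a new reading comes with each control period).
- r.snapshot(name): name is "scene" or "top" or "wrist"; returns (picture, depth): 400x640x3 uint8, red, green, blue; 400x640 float32, m along the optical axis (not along the pixel's ray), 0 where there is no reading.
- r.camera_params(name): a dict with "fx", "fy", "cx", "cy" (pixels), "extrinsics" (4x4, takes a point from camera to world coordinates). Camera axes: x right, y down, z forward; pixel columns grow to the right and rows downward; lengths in m; the calibration is good to about 2 mm. A picture is of the moment at which its call begins: read the wrist's pose just before it. camera_params takes no time and is no camera call; for the wrist camera it gives the pose at the moment of the call.
- r.sign_off(): hands the job in; it is judged then, once.
Trained networks look in the newest picture that a camera, given by its name, has taken for a name from the list of things; names that differ only in an ending like _2 or _b are one class to them, and where a whole thing is asked for, a point or a joint stands for the part that bears it (a point fixed in the world has none). Each returns a list of dicts, best first, with "p" (0 to 1); they miss things now and then, are a little off and sometimes report something else, mostly with a low value. They report only what shows in the picture. A call takes as long as a camera call. They do not tell look-alikes from the thing itself.
- r.silhouettes(target, camera): "region" (400x640 bool, what is visible of it) and "location" ([column, row] in pixels, amid what is visible of it).
The state is a dict: "time": time; "joints": joint angles; "qd": joint speeds; "joint_efforts": joint torques, N m; "eef_pos": TCP position; "orientation": TCP orientation; "contact_force": force on the tool from outside, world axes, zero at the start; "moment": the same for the moment, N m; "gripper_width": finger opening in m; "grasp_force": force on a finger pad.
Only numpy, scipy, OpenCV 4.12 (cv2) and the standard library are available. Lean on these libraries where they do the work, as an engineer would, in place of code of your own. Each camera call takes 0.05 s, during which the arm holds its last target. There are 200 camera calls.

## Working session

There is one attempt and no reset: what is moved stays moved. The work goes in short steps, Python scripts to look and compute and a shell command to move; the robot and the scene stay as the last step left them, time stands still between calls to the robot, and variables do not carry over. Pictures are saved under pics/ and viewed, at most 10 in all, crops included, and the job is handed in when it is done.

```bash
mkdir -p pics; cat > h.py <<'E'
import numpy as np, cv2
from workcell import r
def pts(name,depth,mask=None):
    c=r.camera_params(name); v,u=np.nonzero((depth>0) if mask is None else (mask&(depth>0)))
    z=depth[v,u]; P=np.stack([(u-c['cx'])/c['fx']*z,(v-c['cy'])/c['fy']*z,z,np.ones_like(z)])
    return (c['extrinsics']@P)[:3].T, np.stack([u,v],1)
def proj(name,p):
    c=r.camera_params(name); q=np.linalg.inv(c['extrinsics'])@np.r_[p,1]
    return c['fx']*q[0]/q[2]+c['cx'],c['fy']*q[1]/q[2]+c['cy']
E
python3 - <<'E'
from h import *
ims=[]
for n in ("scene","top"):
    im,d=r.snapshot(n); cv2.imwrite(f'pics/{n}0.png',im[:,:,::-1]); np.save(f'{n}0.npy',d)
    for t in ("dust_unit","dust_bin","guard","lever","block_b","wax_tin","pliers"):
        for s in r.silhouettes(t,n)[:4]:
            if s['p']<.2: continue
            P,_=pts(n,d,s['region'])
            print(n,t,round(s['p'],2),np.round(s['location']),s['region'].sum(),np.round(np.median(P,0),3) if len(P) else None, np.round(np.percentile(P,3,axis=0),3),np.round(np.percentile(P,97,axis=0),3))
print(r.observe())
E
```

```text
scene dust_unit 0.97 [358. 209.] 6828 [0.582 0.017 0.071] [ 0.458 -0.037  0.005] [0.663 0.162 0.114]
scene dust_bin 0.95 [413. 266.] 1665 [ 0.577 -0.139  0.04 ] [ 0.561 -0.169  0.002] [ 0.621 -0.1    0.047]
scene dust_bin 0.76 [282. 294.] 852 [ 0.357 -0.057  0.031] [ 0.334 -0.08   0.001] [ 0.386 -0.032  0.034]
scene dust_bin 0.62 [362. 281.] 919 [ 0.48  -0.113  0.031] [ 0.46  -0.126  0.001] [ 0.514 -0.086  0.035]
scene guard 0.68 [351. 174.] 1516 [0.614 0.101 0.111] [0.561 0.04  0.063] [0.67  0.173 0.115]
scene block_b 0.77 [310. 179.] 496 [0.607 0.263 0.03 ] [0.583 0.173 0.   ] [0.649 0.319 0.062]
scene wax_tin 0.97 [275. 223.] 551 [0.453 0.14  0.025] [0.43  0.123 0.002] [0.482 0.175 0.029]
scene pliers 0.88 [253. 195.] 512 [0.484 0.3   0.009] [0.429 0.236 0.   ] [0.519 0.367 0.013]
top dust_unit 0.68 [355. 159.] 6447 [0.606 0.057 0.107] [ 0.501 -0.027  0.006] [0.671 0.167 0.115]
top dust_unit 0.67 [312. 233.] 468 [0.456 0.15  0.025] [0.434 0.126 0.022] [0.48  0.172 0.029]
top dust_bin 0.83 [435. 171.] 949 [ 0.591 -0.123  0.046] [ 0.564 -0.162  0.002] [ 0.619 -0.092  0.049]
top dust
[... 874 characters left out ...]
s': array([ 1.10098084,  0.39833532,  0.04513021,  1.53657017, -0.01870781,
        1.20691198, -0.0506989 ]), 'qd': array([ 0.00067392, -0.00021321, -0.00084007, -0.00043996, -0.00117912,
       -0.00137362,  0.00011411]), 'joint_efforts': array([-7.32003718e-04, -4.74961352e+01,  1.36240706e+00, -2.54506445e+01,
        1.15682548e-02,  9.52082810e-04,  1.06452839e-05]), 'eef_pos': array([ 0.2355756 , -0.60585845,  0.23140245]), 'orientation': array([9.82857058e-01, 1.84369180e-01, 1.52187458e-05, 9.79321142e-05]), 'contact_force': array([0.17545852, 0.04429634, 0.33267567]), 'moment': array([ 0.05519361, -0.0147722 , -0.02017715]), 'grasp_force': 0.0, 'gripper_width': 0.08561543646557015}
```

View pics/scene0.png

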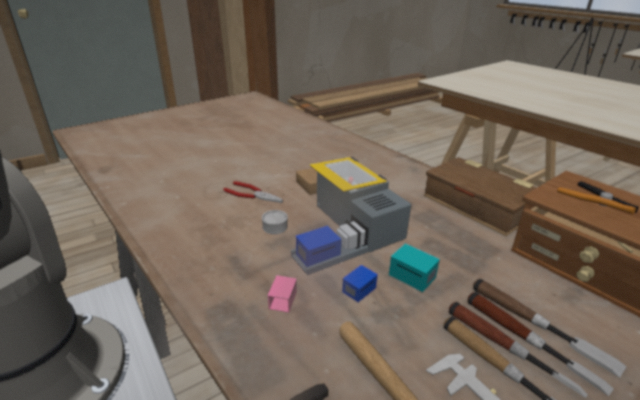

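View pics/top0.png

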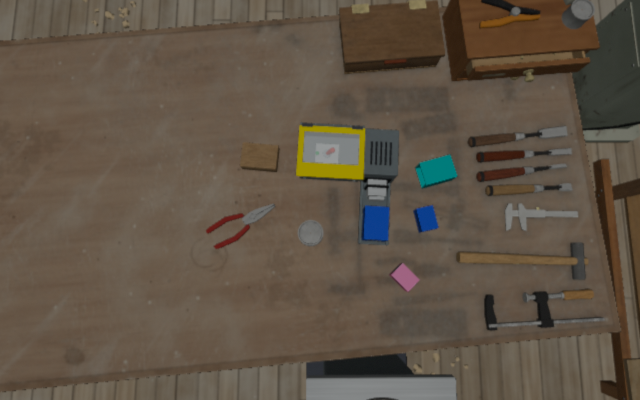

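```bash
python3 - <<'E'
from h import *
im=cv2.imread('pics/top0.png'); d=np.load('top0.npy'); P,uv=pts('top',d)
def rect(m,lab):
    c,s,a=cv2.minAreaRect((P[m][:,:2]*1000).astype(np.float32)); print(lab,np.round(c,1),np.round(s,1),round(a,2),m.sum(), np.round(np.median(P[m][:,2]),4))
box=(P[:,0]>.4)&(P[:,0]<.75)&(P[:,1]>-.06)&(P[:,1]<.2)
rect(box&(P[:,2]>.1),'guard'); rect(box&(P[:,2]>.07),'unit');
hsv=cv2.cvtColor(im,cv2.COLOR_BGR2HSV)[uv[:,1],uv[:,0]]
blue=(hsv[:,0]>105)&(hsv[:,0]<130)&(hsv[:,1]>120)
rect(box&blue&(P[:,2]>.045)&(P[:,0]<.55),'bin')
rect(blue&(P[:,2]>.025)&(P[:,1]<-.07)&(P[:,1]>-.13)&(P[:,0]<.55)&(P[:,0]>.42),'smallblue')
yel=(hsv[:,0]>20)&(hsv[:,0]<35)&(hsv[:,1]>150)
rect(yel&box&(P[:,2]>.1),'yellow')
cv2.imwrite('pics/c0.png',cv2.resize(im[110:300,280:480],None,fx=3,fy=3,interpolation=cv2.INTER_CUBIC))
E
```

```text
guard [619.9 106.8] [136.9 117.2] 86.6 3528 0.1105
unit [617.9  70. ] [210.9 118.4] 86.29 5186 0.1088
bin [476.9   9.8] [52.5 72.2] 86.53 830 0.0519
smallblue [ 488.  -103.8] [51.3 38.1] 11.86 417 0.0332
yellow [615.9 107. ] [136.9 109.3] 86.64 1627 0.1123
```

View pics/c0.png

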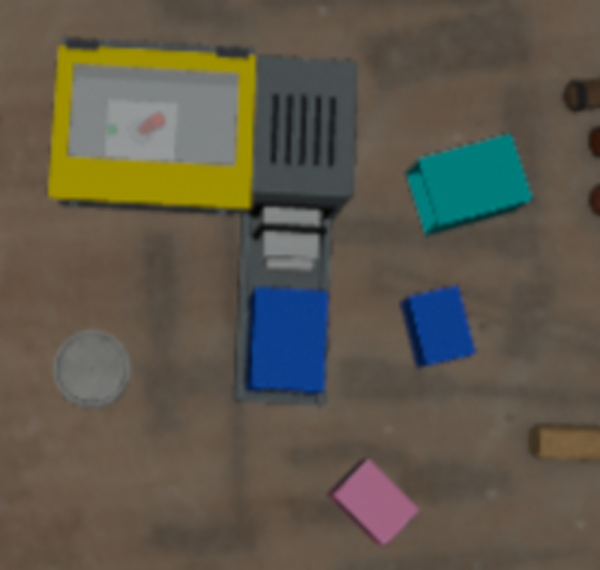

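Candidates in the top view are large blue (376,222), small blue (427,217), pink (405,277) and turquoise (436,171). The crop confirms that the large blue box, 72x52 and lying in the tray, is the dust bin. The unit's origin is at about (0.627, 0.069) with a yaw of -3.4°. I'll turn the tool to line up with the unit and move behind the bin.

```bash
cat >> h.py <<'E'
from scipy.spatial.transform import Rotation as R
O=np.array([.6268,.0688,0]); U=R.from_euler('z',-3.4,degrees=True)
def st():
    s=r.observe(); q=R.from_quat(s['orientation']); T=U.inv()*q
    print('t',round(s['time'],2),'unit mm',np.round(U.inv().apply(s['eef_pos']-O)*1000,1),'toolz',np.round(T.apply([0,0,1]),3),'toolx',np.round(T.apply([1,0,0]),3),'F',np.round(U.inv().apply(s['contact_force']),1),'w',round(s['gripper_width'],3),'j',np.round(s['joints'],2))
if __name__=='__main__': st()
E
python3 -m crank '{"gripper":[1,1,1,1],"translation":[[0,0,0],[0,0,0],[0,0,0],[0,0,0]],"rotation":[[0,0,6.16],[0,0,6.16],[0,0,6.16],[0,0,6.17]]}' >/dev/null
python3 h.py
python3 -m crank '{"gripper":[1,1,1,1,1],"translation":[[0.91,-3.93,0],[0.91,-3.93,0],[0.91,-3.93,0],[0.91,-3.93,0],[0.91,-3.93,0]],"rotation":[[0,0,0],[0,0,0],[0,0,0],[0,0,0],[0,0,0]]}' 
python3 h.py
```

```text
t 1.13 unit mm [-350.5 -696.7  231.4] toolz [ 0. -0. -1.] toolx [ 1.    -0.005  0.   ] F [-0.7 -0.4  0.2] w 0.039 j [ 1.04  0.4   0.13  1.54 -0.05  1.21 -0.46]
time: 1.55
eef_pos: [0.2929, -0.4106, 0.2314]
orientation: [1.0, -0.03, 0.0, 0.0]
contact_force: [0.6, -0.3, 0.5]
gripper_width: -0.0001
grasp_force: 0.0
t 1.55 unit mm [-304.8 -498.3  231.4] toolz [ 0. -0. -1.] toolx [ 1. -0.  0.] F [ 0.6 -0.3  0.5] w -0.0 j [ 0.83  0.14  0.04  1.88 -0.01  1.13 -0.76]
```

```bash

python3 -m crank '{"gripper":[1,1,1,1,1],"translation":[[0.9,-3.92,0],[0.9,-3.92,0],[0.9,-3.92,0],[0.9,-3.92,0],[0.9,-3.92,0]],"rotation":[[0,0,0],[0,0,0],[0,0,0],[0,0,0],[0,0,0]]}' >/dev/null
python3 -m crank '{"gripper":[1,1,1,1,1],"translation":[[0.9,-3.92,0],[0.9,-3.92,0],[0.9,-3.92,0],[0.9,-3.92,0],[0.9,-3.92,0]],"rotation":[[0,0,0],[0,0,0],[0,0,0],[0,0,0],[0,0,0]]}' >/dev/null
python3 -m crank '{"gripper":[1,1,1],"translation":[[0.9,-3.92,0],[0,0,3],[0,0,3]],"rotation":[[0,0,0],[0,0,0],[0,0,0]]}' >/dev/null
python3 h.py
```

```text
t 2.63 unit mm [-203.5  -65.9  172.6] toolz [ 0.007  0.001 -1.   ] toolx [1.    0.006 0.007] F [ 0.8 -1.6 -0.7] w -0.0 j [ 0.32  0.05 -0.48  2.12  0.03  0.97 -1.79]
```

```bash

python3 -m crank '{"gripper":[1,1,1,1,1],"translation":[[-0.15,0.15,3],[0,0,3],[0,0,3],[0,0,3],[0,0,2.5]],"rotation":[[0,0,0],[0,0,0],[0,0,0],[0,0,0],[0,0,0]]}' >/dev/null
python3 h.py; python3 -m crank '{"gripper":[1],"translation":[[0,0,0]],"rotation":[[0,0,0]]}' >/dev/null; python3 h.py
python3 - <<'E'
from h import *
im,d=r.snapshot('wrist'); cv2.imwrite('pics/w1.png',im[:,:,::-1])
E
```

```text
t 3.05 unit mm [-208.   -70.5   24.7] toolz [-0.001  0.    -1.   ] toolx [ 1.    -0.    -0.001] F [-0.5 -0.8  0.2] w -0.0 j [ 0.26  0.31 -0.44  2.25  0.22  0.62 -1.97]
t 3.13 unit mm [-211.2  -70.9   22.7] toolz [-0.009 -0.    -1.   ] toolx [ 1.     0.    -0.009] F [-0.1 -0.3 -0.4] w 0.0 j [ 0.26  0.31 -0.44  2.26  0.22  0.62 -1.97]
```

View pics/w1.png

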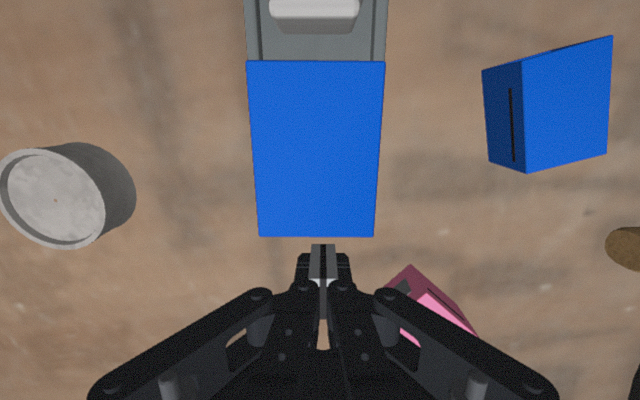

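The fingers (column 323) sit just behind the bin's back edge, which spans columns 258 to 375. The spigot is straight ahead at the top, and the pink look-alike is clear to the right. Now I'll push gently and watch the force.

```bash

python3 -m crank '{"gripper":[1,1,1,1,1],"translation":[[0.5,-0.25,-0.2],[0.5,0,0],[0.5,0,0],[0.5,0,0],[0.5,0,0]],"rotation":[[0,0,0],[0,0,0],[0,0,0],[0,0,0],[0,0,0]]}' >/dev/null
python3 h.py
python3 -m crank '{"gripper":[1,1,1,1,1],"translation":[[0.5,0,0],[0.5,0,0],[0.5,0,0],[0.3,0,0],[0.3,0,0]],"rotation":[[0,0,0],[0,0,0],[0,0,0],[0,0,0],[0,0,0]]}' >/dev/null
python3 h.py; python3 -m crank '{"gripper":[1],"translation":[[0,0,0]],"rotation":[[0,0,0]]}' >/dev/null; python3 h.py
```

```text
t 3.6 unit mm [-182.   -68.1   29.1] toolz [ 0.    -0.001 -1.   ] toolx [ 1. -0.  0.] F [-3.6  0.3  2.7] w -0.0 j [ 0.25  0.33 -0.43  2.2   0.23  0.65 -1.97]
t 4.02 unit mm [-161.2  -68.    28.2] toolz [-0. -0. -1.] toolx [ 1. -0. -0.] F [-3.1  0.6  2.6] w -0.0 j [ 0.25  0.37 -0.42  2.15  0.24  0.67 -1.97]
t 4.1 unit mm [-160.4  -67.9   28.3] toolz [ 0.001  0.    -1.   ] toolx [ 1.    -0.     0.001] F [-0.4 -0.7 -0.1] w 0.0 j [ 0.25  0.37 -0.42  2.15  0.24  0.67 -1.97]
```

```bash

for i in 1 2 3; do python3 -m crank '{"gripper":[1,1],"translation":[[0.15,0,0],[0.15,0,0]],"rotation":[[0,0,0],[0,0,0]]}' >/dev/null
python3 h.py | cut -c1-150; done
```

```text
t 4.27 unit mm [-159.1  -68.    28.2] toolz [-0.001 -0.    -1.   ] toolx [ 1.    -0.    -0.001] F [-2.9 -0.5  2.8] w -0.0 j [ 0.25  0.37 -0.42  2.15  
t 4.43 unit mm [-155.1  -68.    28.2] toolz [ 0.001  0.    -1.   ] toolx [1.    0.    0.001] F [-0.7 -0.8 -1.1] w 0.0 j [ 0.25  0.37 -0.42  2.14  0.24
t 4.6 unit mm [-153.6  -68.1   28.1] toolz [-0.003 -0.001 -1.   ] toolx [ 1.    -0.    -0.003] F [-7.2  0.4  5. ] w 0.0 j [ 0.25  0.38 -0.42  2.13  0.
```

```bash

for i in 1 2 3; do python3 -m crank '{"gripper":[1,1],"translation":[[0.1,0,0],[0.1,0,0]],"rotation":[[0,0,0],[0,0,0]]}' >/dev/null
python3 h.py | cut -c1-150; done
```

```text
t 4.77 unit mm [-153.7  -68.1   27.8] toolz [-0.007 -0.001 -1.   ] toolx [ 1.     0.    -0.007] F [-9.8  0.6  7.3] w 0.0 j [ 0.25  0.38 -0.42  2.13  0
t 4.93 unit mm [-153.7  -68.2   27.5] toolz [-0.011 -0.002 -1.   ] toolx [ 1.     0.    -0.011] F [-13.6   0.4   9.9] w 0.0 j [ 0.25  0.38 -0.42  2.13
t 5.1 unit mm [-153.8  -68.3   27.1] toolz [-0.015 -0.003 -1.   ] toolx [ 1.     0.    -0.015] F [-17.1   2.1  13.2] w -0.0 j [ 0.24  0.39 -0.42  2.12
```

The bin stopped firm at TCP x -153.7, with the mouth at about -71, so it is home against the ring. I'll back off, move in front of the guard lip and tilt the tool forward.

```bash

python3 -m crank '{"gripper":[1,1,1,1,1],"translation":[[0.15,0,0],[-1.5,0,0],[-0.8,0,0],[0,0,-3.5],[0,0,-3.5]],"rotation":[[0,0,0],[0,0,0],[0,0,0],[0,0,0],[0,0,0]]}' >/dev/null
python3 h.py
python3 -m crank '{"gripper":[1,1,1,1,1],"translation":[[1.5,-3.5,0],[1.5,-3.5,0],[1.5,-3.5,0],[0,0,0],[0,0,0]],"rotation":[[0,0,0],[0,0,0],[0,0,0],[0,7,0],[0,7,0]]}' >/dev/null
python3 -m crank '{"gripper":[1,1,1],"translation":[[0,0,0],[0,0,0],[0,0,0]],"rotation":[[0,7,0],[0,7,0],[0,7,0]]}' >/dev/null
python3 h.py
python3 - <<'E'
from h import *
im,d=r.snapshot('top'); P,uv=pts('top',d)
hsv=cv2.cvtColor(im,cv2.COLOR_RGB2HSV)[uv[:,1],uv[:,0]]
Q=U.inv().apply(P-O)*1000
m=(hsv[:,0]>105)&(hsv[:,0]<130)&(hsv[:,1]>120)&(Q[:,2]>40)&(Q[:,1]>-110)&(Q[:,1]<-40)&(Q[:,0]<-20)&(Q[:,0]>-220)
print(m.sum(),np.percentile(Q[m],[1,50,99],axis=0).round(1))
E
```

```text
t 5.52 unit mm [-169.5  -68.    97.8] toolz [-0.003  0.    -1.   ] toolx [ 1.     0.001 -0.003] F [ 1.9 -1.1  0.2] w 0.0 j [ 0.3   0.24 -0.47  2.12  0.14  0.82 -1.88]
t 6.18 unit mm [-122.2   31.9   93.4] toolz [ 0.426 -0.019 -0.904] toolx [0.905 0.002 0.426] F [ 0.3  0.3 -0.4] w 0.0 j [-0.25  0.17 -0.2   2.3   0.74  0.38 -2.73]
855 [[-140.9  -93.7   43.2]
 [-105.3  -67.6   51.8]
 [ -68.3  -42.2   55.5]]
```

```bash
cat > mv.py <<'E'
import sys; from h import *
st(); s=r.observe(); T=U.inv()*R.from_quat(s['orientation'])
p=U.inv().apply(s['eef_pos']-O)*1000
print('tool cm',np.round(T.inv().apply(np.array(eval(sys.argv[1]),float)-p)/10,2))
E
python3 -m crank '{"gripper":[1,1],"translation":[[0,0,0],[0,0,0]],"rotation":[[0,0,0],[0,0,0]]}' >/dev/null; python3 mv.py '[-85,37.5,82]'
```

```text
t 6.4 unit mm [-119.4   33.2   94.4] toolz [ 0.426 -0.019 -0.905] toolx [0.905 0.    0.426] F [0.9 0.4 0.3] w -0.0 j [-0.25  0.17 -0.2   2.3   0.73  0.39 -2.72]
tool cm [ 2.58 -0.48  2.58]
```

```bash

python3 -m crank '{"gripper":[1,1,1,1,1],"translation":[[1.3,-0.25,1.3],[1.3,-0.25,1.3],[0,0,0],[0,0,0],[0,0,0]],"rotation":[[0,0,0],[0,0,0],[0,5,0],[0,5,0],[0,0,0]]}' >/dev/null; python3 mv.py '[-72,37.5,84]'
```

```text
t 6.82 unit mm [-83.4  34.4  79.3] toolz [ 0.473 -0.032 -0.88 ] toolx [0.881 0.003 0.473] F [-0.5 -0.4  0. ] w -0.0 j [-0.55  0.25  0.14  2.28  0.86  0.29 -2.85]
tool cm [ 1.23 -0.31  0.12]
```

```bash

python3 -m crank '{"gripper":[1,1,1,1],"translation":[[1.3,-0.3,0.15],[0.4,0,-0.5],[1,0,-1.3],[1,0,-1.3]],"rotation":[[0,0,0],[0,0,0],[0,0,0],[0,0,0]]}' >/dev/null; python3 h.py
python3 - <<'E'
from h import *
im,d=r.snapshot('scene'); cv2.imwrite('pics/s1.png',cv2.resize(im[120:300,260:460,::-1],None,fx=3,fy=3))
E
```

```text
t 7.15 unit mm [-65.7  37.8 122.5] toolz [ 0.469 -0.032 -0.882] toolx [0.883 0.002 0.47 ] F [-0.1 -0.5 -1. ] w -0.0 j [-0.43  0.19  0.02  2.2   0.66  0.4  -2.62]
```

View pics/s1.png

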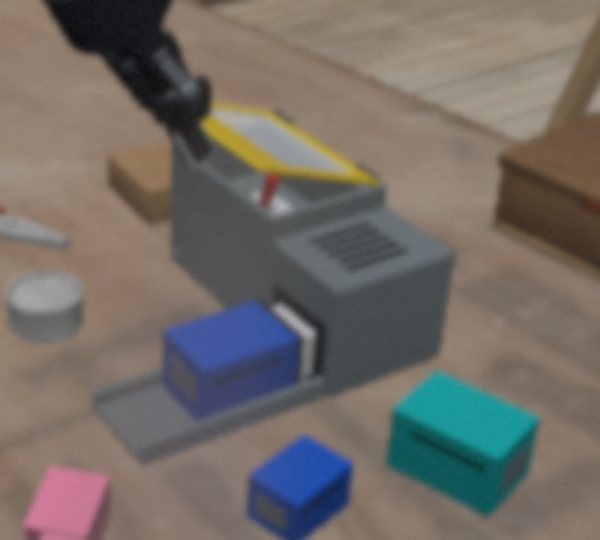

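The guard is rising at the lip (205,130), with the lever visible below at (270,185). A white strip of spigot shows between the bin and the unit, so I'll check where the ring is in the first top image.

```bash
python3 - <<'E'
from h import *
def prof(im,lab):
  for x in range(-100,-48,3):
    v=[im[int(round(q[1])),int(round(q[0]))].mean() for y in (-75,-67,-60) for q in [proj('top',O+U.apply(np.array([x,y,46 if x>-80 else 46])/1000))]]
    print(lab,x,int(np.mean(v)),end='; ')
  print()
prof(cv2.imread('pics/top0.png'),'a')
im,d=r.snapshot('top'); prof(im,'b')
cv2.imwrite('pics/t1.png',cv2.resize(im[150:260,330:430,::-1],None,fx=5,fy=5,interpolation=cv2.INTER_CUBIC))
E
```

```text
a -100 72; a -97 77; a -94 123; a -91 128; a -88 110; a -85 130; a -82 132; a -79 133; a -76 134; a -73 131; a -70 94; a -67 28; a -64 48; a -61 121; a -58 131; a -55 130; a -52 97; a -49 31; 
b -100 74; b -97 74; b -94 74; b -91 74; b -88 74; b -85 74; b -82 75; b -79 75; b -76 75; b -73 73; b -70 66; b -67 30; b -64 51; b -61 126; b -58 137; b -55 136; b -52 101; b -49 33;
```

View pics/t1.png

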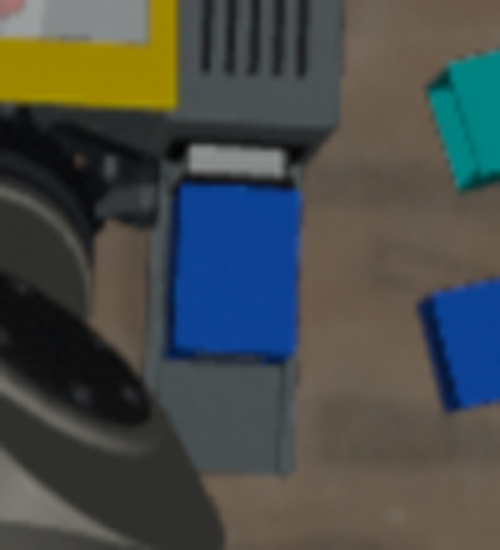

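The bin sits flush against the black ring (row 180), so it is home. I'll carry on lifting.

```bash

python3 -m crank '{"gripper":[1,1,1,1,1],"translation":[[1.3,0,-1],[1.3,0,-1],[1.55,0,-0.5],[1.55,0,-0.5],[1.6,0,-0.1]],"rotation":[[0,0,0],[0,0,0],[0,0,0],[0,0,0],[0,0,0]]}' >/dev/null; python3 h.py
python3 -m crank '{"gripper":[1,1,1,1],"translation":[[1.6,0,0],[1.6,0,0.4],[1.6,0,0.4],[0,0,0]],"rotation":[[0,0,0],[0,0,0],[0,0,0],[0,0,0]]}' >/dev/null; python3 h.py

```

```text
t 7.67 unit mm [-15.5  38.6 184.7] toolz [ 0.471 -0.032 -0.881] toolx [0.882 0.001 0.471] F [-0.8 -0.7 -1.1] w -0.0 j [-0.34  0.18 -0.02  2.04  0.47  0.53 -2.36]
t 8.0 unit mm [ 33.4  38.3 200.9] toolz [ 0.474 -0.031 -0.88 ] toolx [ 0.88  -0.     0.475] F [ 0.8 -0.6  0.8] w 0.0 j [-0.3   0.23 -0.03  1.93  0.41  0.56 -2.27]
```

```bash

python3 -m crank '{"gripper":[1,1,1,1,1],"translation":[[0.55,0,0.3],[0,0,0],[-2,0,-0.8],[-2,1.5,-0.8],[-2,1.8,-0.8]],"rotation":[[0,0,0],[0,0,0],[0,0,0],[0,-5,0],[0,-5,0]]}' >/dev/null; python3 mv.py '[-14,5,130]'
python3 - <<'E'
from h import *
im,d=r.snapshot('scene'); cv2.imwrite('pics/s2.png',cv2.resize(im[90:270,260:460,::-1],None,fx=3,fy=3))
E
```

```text
t 8.42 unit mm [-31.8   9.1 194.3] toolz [ 0.306 -0.029 -0.952] toolx [0.952 0.003 0.306] F [ 0.2 -1.1 -0. ] w 0.0 j [-0.22  0.19 -0.07  1.95  0.21  0.74 -2.05]
tool cm [-0.28  0.21  6.67]
```

View pics/s2.png

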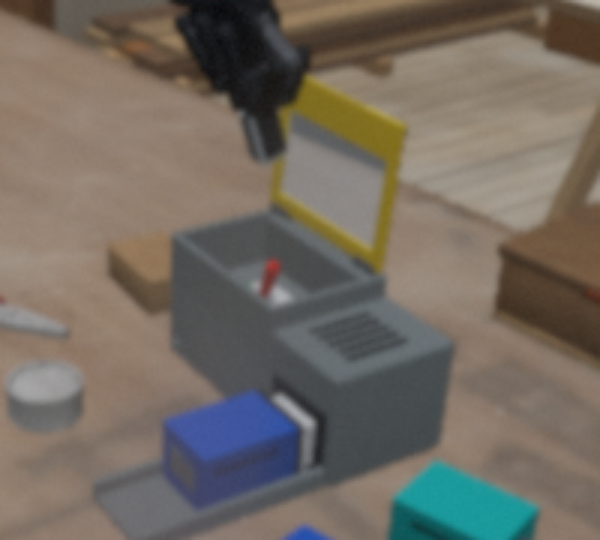

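The guard stands upright at (340,170) and the lever tip is at (272,266), still off. I'll lower into the well to the right of the lever.

```bash

python3 -m crank '{"gripper":[1,1,1,1],"translation":[[-0.15,0.25,3.3],[-0.15,0.25,3.3],[-0.6,0,1.9],[0,0,0]],"rotation":[[0,0,0],[0,0,0],[0,0,0],[0,0,0]]}' >/dev/null; python3 mv.py '[-14,2,84]'
```

```text
t 8.8 unit mm [-14.1  -2.5 107.1] toolz [ 0.303 -0.035 -0.952] toolx [ 0.953 -0.003  0.304] F [-1.5 -0.  -0.5] w 0.0 j [-0.21  0.32 -0.04  1.99  0.27  0.56 -2.09]
tool cm [-0.69 -0.53  2.18]
```

```bash

python3 -m crank '{"gripper":[1,1,1],"translation":[[-0.35,-0.25,1.1],[-0.35,-0.2,1.1],[0,0,0]],"rotation":[[0,0,0],[0,0,0],[0,0,0]]}' >/dev/null; python3 h.py
python3 -m crank '{"gripper":[1,1,1,1,1],"translation":[[0,-0.5,0],[0,-0.5,0],[0,-0.5,0],[0,-0.5,0],[0,-0.5,0]],"rotation":[[0,0,0],[0,0,0],[0,0,0],[0,0,0],[0,0,0]]}' >/dev/null; python3 h.py
```

```text
t 9.05 unit mm [-11.    3.8  87.8] toolz [ 0.31  -0.032 -0.95 ] toolx [ 0.951 -0.002  0.311] F [-0.4 -0.9 -0.1] w 0.0 j [-0.23  0.35 -0.03  2.    0.29  0.51 -2.13]
t 9.47 unit mm [-8.5 25.8 90.6] toolz [ 0.314 -0.035 -0.949] toolx [ 0.949 -0.004  0.314] F [-7.  -7.  16.7] w -0.0 j [-0.28  0.36 -0.02  1.98  0.3   0.53 -2.18]
```

```bash
python3 - <<'E'
from h import *
im,d=r.snapshot('wrist'); a=im[:,:,::-1]
im2,_=r.snapshot('scene'); b=cv2.resize(im2[130:250,280:420,::-1],(467,400),interpolation=cv2.INTER_CUBIC)
cv2.imwrite('pics/w2.png',cv2.resize(np.hstack([a[:,150:490],b]),None,fx=.98,fy=.98)); st()
E
```

```text
t 9.57 unit mm [-8.4 27.  91.1] toolz [ 0.314 -0.034 -0.949] toolx [ 0.949 -0.004  0.315] F [-5.9 -4.5 12.3] w 0.0 j [-0.28  0.36 -0.02  1.98  0.3   0.53 -2.18]
```

View pics/w2.png

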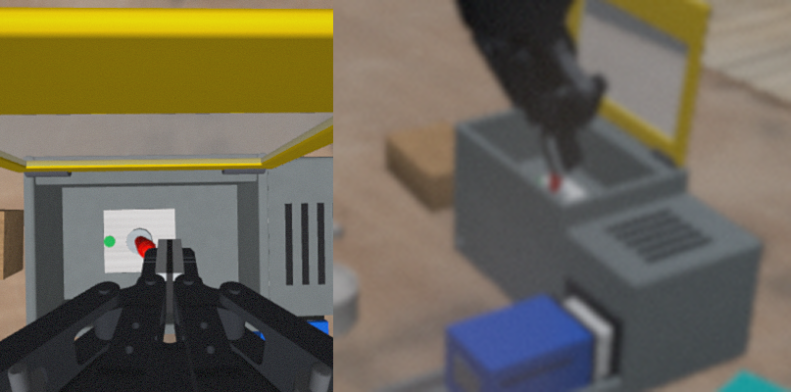

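The wrist view shows the red lever at (145,245) partly under the fingertips, so I was pressing on its top. I'll back off to the right, go lower and push from the side.

```bash

python3 -m crank '{"gripper":[1,1,1,1],"translation":[[0.1,0,-0.4],[0,1.3,0],[0,1.3,0],[0,0.3,0]],"rotation":[[0,0,0],[0,0,0],[0,0,0],[0,0,0]]}' >/dev/null; python3 mv.py '[-13,1,72]'

```

```text
t 9.9 unit mm [-10.   -2.7  94. ] toolz [ 0.313 -0.033 -0.949] toolx [ 0.95  -0.005  0.313] F [-1.  -0.9 -0.4] w 0.0 j [-0.22  0.34 -0.03  2.    0.28  0.52 -2.11]
tool cm [-0.97 -0.43  1.98]
```

```bash

python3 -m crank '{"gripper":[1,1,1,1],"translation":[[-0.3,0,0.7],[-0.35,-0.1,0.7],[-0.2,-0.1,0.6],[0,0,0]],"rotation":[[0,0,0],[0,0,0],[0,0,0],[0,0,0]]}' >/dev/null; python3 h.py
python3 -m crank '{"gripper":[1,1,1],"translation":[[0,-0.6,0],[0,-0.6,0],[0,-0.6,0]],"rotation":[[0,0,0],[0,0,0],[0,0,0]]}' >/dev/null; python3 h.py
python3 -m crank '{"gripper":[1,1],"translation":[[0,-0.5,0],[0,-0.5,0]],"rotation":[[0,0,0],[0,0,0]]}' >/dev/null; python3 h.py
```

```text
t 10.23 unit mm [-13.8   1.5  69.3] toolz [ 0.309 -0.032 -0.951] toolx [ 0.951 -0.001  0.309] F [-0.6  0.7 -0.1] w -0.0 j [-0.24  0.38 -0.02  2.02  0.3   0.47 -2.14]
t 10.48 unit mm [-11.5  19.8  71.4] toolz [ 0.313 -0.031 -0.949] toolx [ 0.95  -0.002  0.313] F [-0.5  0.1  0.7] w -0.0 j [-0.27  0.38 -0.01  2.01  0.31  0.48 -2.18]
t 10.65 unit mm [-12.4  27.3  70.7] toolz [ 0.31  -0.035 -0.95 ] toolx [ 0.951 -0.003  0.31 ] F [-3.5 -5.   1.4] w 0.0 j [-0.29  0.39 -0.01  2.    0.32  0.49 -2.2 ]
```

```bash

python3 -m crank '{"gripper":[1,1],"translation":[[0.1,-0.4,-0.4],[0.1,-0.4,-0.4]],"rotation":[[0,0,0],[0,0,0]]}' >/dev/null; python3 h.py
python3 -m crank '{"gripper":[1,1],"translation":[[0.1,-0.4,-0.3],[0.1,-0.4,-0.3]],"rotation":[[0,0,0],[0,0,0]]}' >/dev/null; python3 h.py
python3 -m crank '{"gripper":[1,1],"translation":[[0,-0.3,0],[0,-0.3,0]],"rotation":[[0,0,0],[0,0,0]]}' >/dev/null; python3 h.py
```

```text
t 10.82 unit mm [-14.7  34.9  77.2] toolz [ 0.307 -0.036 -0.951] toolx [ 0.952 -0.004  0.307] F [-2.3 -3.9 -5.4] w 0.0 j [-0.31  0.38 -0.01  2.    0.31  0.51 -2.21]
t 10.98 unit mm [-14.6  42.5  83.4] toolz [ 0.307 -0.036 -0.951] toolx [ 0.952 -0.004  0.307] F [-3.9 -4.4 -4.3] w -0.0 j [-0.32  0.37 -0.01  1.99  0.31  0.53 -2.22]
t 11.15 unit mm [-14.5  46.9  83.3] toolz [ 0.306 -0.039 -0.951] toolx [ 0.952 -0.004  0.307] F [ -3.6 -11.5  -1. ] w 0.0 j [-0.33  0.38 -0.01  1.98  0.32  0.53 -2.23]
```

```bash

python3 -m crank '{"gripper":[1,1],"translation":[[0,-0.3,0],[0,-0.2,0]],"rotation":[[0,0,0],[0,0,0]]}' >/dev/null; python3 h.py
python3 - <<'E'
from h import *
im,d=r.snapshot('wrist'); cv2.imwrite('pics/w3.png',im[100:380,150:490,::-1])
E
```

```text
t 11.32 unit mm [-14.4  47.3  83.1] toolz [ 0.304 -0.045 -0.952] toolx [ 0.952 -0.007  0.305] F [ -4.9 -15.7   3. ] w 0.001 j [-0.34  0.38 -0.01  1.98  0.32  0.54 -2.25]
```

View pics/w3.png

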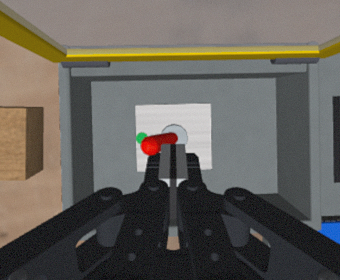

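The lever now leans left to the green dot (150,146) and is against its stop. I'll back off, rise, go over the flap and come down behind it.

```bash

python3 -m crank '{"gripper":[1,1,1,1,1],"translation":[[0,0.9,0],[0.9,0,-2.8],[0.9,0,-2.8],[0.9,0,-3],[0.9,0,-3]],"rotation":[[0,0,0],[0,0,0],[0,0,0],[0,0,0],[0,0,0]]}' >/dev/null
python3 -m crank '{"gripper":[1,1,1,1],"translation":[[1,0,-3.2],[0.5,0,-1.8],[0,0,0],[0,0,0]],"rotation":[[0,0,0],[0,-6,0],[0,-6,0],[0,-6,0]]}' >/dev/null; python3 mv.py '[82,37.5,250]'
python3 - <<'E'
from h import *
im,d=r.snapshot('top'); P,uv=pts('top',d); hsv=cv2.cvtColor(im,cv2.COLOR_RGB2HSV)[uv[:,1],uv[:,0]]
Q=U.inv().apply(P-O)*1000
m=(hsv[:,0]>20)&(hsv[:,0]<35)&(hsv[:,1]>150)&(Q[:,2]>100)&(Q[:,2]<240)&(Q[:,0]<120)&(Q[:,0]>-50)
print(m.sum(),np.percentile(Q[m],[1,50,99],axis=0).round(1))
E
```

```text
t 12.12 unit mm [-13.3  54.8 264. ] toolz [ 0.009 -0.024 -1.   ] toolx [ 1.   -0.01  0.01] F [ 0.2  0.1 -1. ] w -0.0 j [-0.23  0.34 -0.06  1.55  0.05  1.26 -1.95]
tool cm [9.53 1.6  1.53]
33 [[ 39.9  80.7 106.2]
 [ 41.   94.9 116.9]
 [ 44.4 103.1 164.3]]
```

```bash

python3 -m crank '{"gripper":[1,1,1,1,1],"translation":[[3.2,0.5,0],[3.2,0.5,0],[3.2,0.5,0],[0,0,3.2],[0,0,3.2]],"rotation":[[0,0,0],[0,0,0],[0,0,0],[0,0,0],[0,0,0]]}' >/dev/null; python3 h.py;python3 -m crank '{"gripper":[1],"translation":[[0,0,0]],"rotation":[[0,0,0]]}' >/dev/null;  python3 mv.py '[20.4,37.5,195]'

```

```text
t 12.58 unit mm [ 85.3  34.8 197.7] toolz [ 0.015 -0.027 -1.   ] toolx [ 1.    -0.014  0.015] F [ 0.1 -0.5 -0.9] w 0.0 j [-0.18  0.54 -0.04  1.39  0.06  1.2  -1.88]
t 12.67 unit mm [ 77.7  33.9 188.5] toolz [-0.005 -0.031 -1.   ] toolx [ 1.    -0.012 -0.005] F [-1.8  0.6 -1.5] w -0.0 j [-0.18  0.55 -0.04  1.4   0.06  1.21 -1.88]
tool cm [-5.74 -0.27 -0.63]
```

```bash

python3 -m crank '{"gripper":[1,1,1,1,1],"translation":[[-1.5,0,0],[-1.4,0,0],[-1.3,0,0.1],[-1.2,0,0.3],[-1.1,0,0.6]],"rotation":[[0,0,0],[0,0,0],[0,0,0],[0,0,0],[0,0,0]]}' >/dev/null; python3 h.py
python3 -m crank '{"gripper":[1,1,1,1,1],"translation":[[-1.1,0,0.6],[-0.9,0,0.9],[-0.9,0,0.9],[-0.6,0,1.1],[-0.6,0,1.1]],"rotation":[[0,0,0],[0,0,0],[0,0,0],[0,0,0],[0,0,0]]}' >/dev/null; python3 mv.py '[-32,37.5,112]'
```

```text
t 13.08 unit mm [ 17.3  36.  188.9] toolz [ 0.012 -0.027 -1.   ] toolx [ 1.    -0.011  0.012] F [ 0.3 -0.9  1.9] w -0.0 j [-0.2   0.43 -0.05  1.58  0.06  1.13 -1.91]
t 13.5 unit mm [-23.9  35.6 141.8] toolz [ 0.01  -0.027 -1.   ] toolx [ 1.    -0.011  0.01 ] F [-0.5  0.7  0.6] w -0.0 j [-0.21  0.41 -0.06  1.72  0.06  1.01 -1.94]
tool cm [-0.84 -0.26  2.96]
```

```bash

python3 -m crank '{"gripper":[1,1,1,1,1],"translation":[[-0.4,-0.2,1],[-0.4,0,0.8],[-0.4,0,0.5],[-0.4,0,0.3],[-0.4,0,0.1]],"rotation":[[0,0,0],[0,0,0],[0,0,0],[0,0,0],[0,0,0]]}' >/dev/null; python3 h.py
for i in 1 2; do python3 -m crank '{"gripper":[1,1],"translation":[[0,0,0.15],[0,0,0.15]],"rotation":[[0,0,0],[0,0,0]]}' >/dev/null; python3 h.py; done
```

```text
t 13.92 unit mm [-45.2  35.2 111.7] toolz [ 0.004 -0.029 -1.   ] toolx [ 1.    -0.013  0.004] F [0.2 0.2 0.9] w 0.0 j [-0.22  0.42 -0.06  1.8   0.07  0.94 -1.96]
t 14.08 unit mm [-45.3  35.1 109. ] toolz [ 0.003 -0.029 -1.   ] toolx [ 1.    -0.013  0.004] F [-0.7 -0.2  0. ] w -0.0 j [-0.22  0.42 -0.06  1.8   0.07  0.93 -1.96]
t 14.25 unit mm [-45.1  35.1 107.7] toolz [ 0.003 -0.029 -1.   ] toolx [ 1.    -0.013  0.003] F [-7.8 -0.4 19.9] w 0.0 j [-0.22  0.42 -0.06  1.8   0.07  0.93 -1.96]
```

Pressing gives firm contact at z 107.7 and 20 N, so the flap is down. I'll lift clear and check.

```bash

python3 -m crank '{"gripper":[1,1,1,1,1],"translation":[[0,0,-1],[0,0,-3],[-2,0,-3],[-3,0,-2],[-3,0,-2]],"rotation":[[0,0,0],[0,0,0],[0,0,0],[0,0,0],[0,0,0]]}' >/dev/null; 
python3 -m crank '{"gripper":[1,1,1],"translation":[[-3,0,-2],[0,0,0],[0,0,0]],"rotation":[[0,0,0],[0,0,0],[0,0,0]]}' >/dev/null; python3 h.py
python3 - <<'E'
from h import *
im,d=r.snapshot('top'); P,uv=pts('top',d); hsv=cv2.cvtColor(im,cv2.COLOR_RGB2HSV)[uv[:,1],uv[:,0]]
Q=U.inv().apply(P-O)*1000
y=(hsv[:,0]>20)&(hsv[:,0]<35)&(hsv[:,1]>150)&(Q[:,2]>95)&(Q[:,2]<240)&(Q[:,0]<60)&(Q[:,0]>-75)&(Q[:,1]>-35)
A=np.c_[Q[y][:,0],np.ones(y.sum())]; print(y.sum(),'slope',np.linalg.lstsq(A,Q[y][:,2],rcond=None)[0], np.percentile(Q[y],[1,99],axis=0).round(1))
b=(hsv[:,0]>105)&(hsv[:,0]<130)&(hsv[:,1]>120)&(Q[:,2]>40)&(Q[:,1]>-110)&(Q[:,1]<-40)&(Q[:,0]<-20)&(Q[:,0]>-220)
print(np.percentile(Q[b],[1,50,99],axis=0).round(1))
s,_=r.snapshot('scene'); cv2.imwrite('pics/f.png',np.hstack([cv2.resize(im[110:250,290:430,::-1],(400,400)),cv2.resize(s[130:280,260:410,::-1],(400,400))]))
E
```

```text
t 14.92 unit mm [-155.3   40.5  237.1] toolz [ 0.007 -0.028 -1.   ] toolx [ 1.    -0.012  0.008] F [ 0.4 -0.2 -0.5] w -0.0 j [-0.27  0.11 -0.09  1.9   0.04  1.14 -2.02]
9 slope [  0.19614824 100.47544938] [[ 35.7  99.3 105.6]
 [ 39.8 105.5 109.7]]Traceback (most recent call last):
  File "<stdin>", line 7, in <module>
    return _quantile_unchecked(
        a, q, axis, out, overwrite_input, method, keepdims, weights)
    return _ureduce(a,
                    func=_quantile_ureduce_func,
    ...<5 lines>...
                    overwrite_input=overwrite_input,
                    method=method)
    r = func(a, **kwargs)
    result = _quantile(arr,
                       quantiles=q,
    ...<2 lines>...
                       out=out,
                       weights=wgt)
    slices_having_nans = np.isnan(arr[-1, ...])
                                  ~~~^^^^^^^^^
IndexError: index -1 is out of bounds for axis 0 with size 0
```

```bash

python3 -m crank '{"gripper":[1,1,1,1,1],"translation":[[0,4,0],[0,4,0],[0,4,0],[0,4,0],[0,4,0]],"rotation":[[0,0,0],[0,0,0],[0,0,0],[0,0,0],[0,0,0]]}' >/dev/null; 
python3 -m crank '{"gripper":[1,1,1,1,1],"translation":[[0,4,0],[0,4,0],[0,4,0],[0,0,0],[0,0,0]],"rotation":[[0,0,0],[0,0,0],[0,0,0],[0,0,0],[0,0,0]]}' >/dev/null; python3 h.py
python3 - <<'E'
from h import *
im,d=r.snapshot('top'); s,_=r.snapshot('scene'); cv2.imwrite('pics/f.png',np.hstack([cv2.resize(im[110:250,290:430,::-1],(400,400)),cv2.resize(s[130:280,260:410,::-1],(400,400))]))
P,uv=pts('top',d); hsv=cv2.cvtColor(im,cv2.COLOR_RGB2HSV)[uv[:,1],uv[:,0]]
Q=U.inv().apply(P-O)*1000
y=(hsv[:,0]>20)&(hsv[:,0]<35)&(hsv[:,1]>150)&(Q[:,2]>95)&(Q[:,2]<240)&(Q[:,0]<60)&(Q[:,0]>-75)&(Q[:,1]>-35)
A=np.c_[Q[y][:,0],np.ones(y.sum())]; print(y.sum(),'slope',np.linalg.lstsq(A,Q[y][:,2],rcond=None)[0], np.percentile(Q[y],[1,99],axis=0).round(1))
b=(hsv[:,0]>105)&(hsv[:,0]<130)&(hsv[:,1]>120)&(Q[:,2]>40)&(Q[:,1]>-110)&(Q[:,1]<-40)&(Q[:,0]<-20)&(Q[:,0]>-220)
print(np.percentile(Q[b],[1,50,99],axis=0).round(1) if b.any() else 0)
E
```

```text
t 15.8 unit mm [-159.9 -283.4  243.6] toolz [ 0.001 -0.03  -1.   ] toolx [ 1.    -0.02   0.002] F [-0.   0.4 -0.5] w -0.0 j [ 0.12  0.1   0.22  1.89  0.01  1.14 -1.32]
1643 slope [2.14432681e-03 1.07907665e+02] [[-67.6 -30.  104.4]
 [ 40.1 105.2 111.2]]
[[-141.   -93.8   42.7]
 [-105.2  -67.6   51.8]
 [ -68.3  -42.2   55.5]]
```

View pics/f.png

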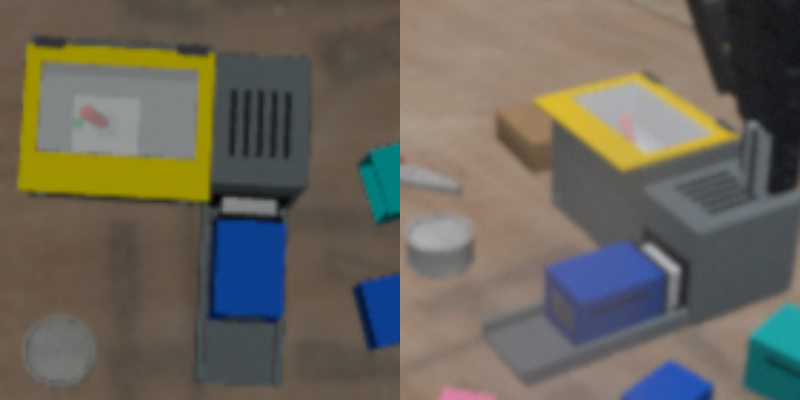

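The guard is level (slope 0.002) and the lever leans left to the green dot at (85,118). The bin is home at (250,265), and the tin and block haven't moved.

```bash
python3 -c "
from workcell import r
print(r.sign_off())"
```

```text
the job is handed in; nothing more can be done
None
```

The job is handed in at about 16 s of the 72 s: the bin is home against the rubber ring, the lever is over to the green-dot side and the guard is closed again; the sign-off returned no verdict.

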